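# Slacken the banjo clamp and lift out the lathe's tool rest

### The arm

A 7-joint arm with a two-finger parallel gripper is mounted at the origin on the work surface. World frame = base frame: x ahead of the robot, y to its left, z up, the work surface at z = 0. Lengths are in m, angles in rad, forces in N, time in s.
With the tool pointing down it reaches from about 0.4 to 0.85 m from the base axis. Payload 10.4 kg.
Tool frame: the origin (TCP) lies at the very end of the fingers, on their centre line; the grasp point (between the pads) lies 19 mm behind it (r.grip_depth is the distance from the TCP to the grasp point, in m); z points along the fingers, y is the line along which they close (so a half turn about z gives the same grasp; the last joint's range is limited). The gripper opens to 87 mm and grips with 3 to 60 N. Pads are 19 mm wide; open, the fingers measure 117 mm over their backs; the gripper's body (75 mm by 190 mm) begins 51 mm behind the grasp point.
Start: joints at [-1.224, 0.332, -0.065, 1.46, 0.022, 1.35, -0.088], TCP at [0.226, 0.583, 0.223] pointing down, gripper open.
Joint ranges: [-2.6, 2.6], [-0.5, 2.12], [-1.47, 1.34], [0.16, 2.42], [-1.27, 4.41], [0.06, 2.06], [-2.6, 2.6]. Speed limits (rad/s): [2.22, 2.22, 2.79, 2.79, 3.14, 3.14, 3.14].

### API

Orientations are given as [roll, pitch, yaw] about the fixed x, y, z axes, in that order (R = Rz(yaw) Ry(pitch) Rx(roll)).
In Python, from station import r gives the robot as it stands. The module is installed in compiled form; this text tells all that it offers.
- The arm moves only by the shell command python3 -m jog 'ROWS' [FORCE]. ROWS is a JSON object of lists of equal length, an entry for each row: "claw": the closure, from -1 (fully open) to 1 (shut); "travel": the shift along the tool's x, y, z each as a share of 0.25 m, from -1 to 1, a list of three; "turn": the turn, a rotation vector about the tool's x, y, z each as a share of 120 degrees, from -1 to 1, a list of three. A call has exactly 10 rows; each row is the pose to reach, as a shift and turn from the pose commanded when the call began, along the tool's axes at that moment; what a row does not reach only later rows make up. A row lasts 1/12 s, in which the tool goes at most 41.7 mm and 7.16 degrees, less where a joint would pass 70% of its speed; a pose out of reach is approached as far as the arm can. A call with a number of a shift or a turn outside -1 to 1 is refused whole. A call with a gripper value outside its range is refused whole. The fingers move at their own pace and stop on an object; FORCE is the grip in N (left out, the last holds). Time passes only in rows, so rows that repeat a pose let the fingers close, or fill a call up. It gives the time, the measured TCP pose, the force, the opening and the grip force at its end, in the units of the state.
- r.observe(): the state, without advancing time (a new reading comes with each control period).
- r.capture(name): name is "side" or "top" or "wrist"; returns the picture (384x512x3 uint8, red, green, blue); there is no depth.
- r.camera_info(name): a dict with "vfov" (degrees; the focal length in pixels is half the picture's height over the tangent of half this angle, whatever the lens; pixels are square), "cx", "cy" (the principal point, pixels), "rvec" (rotation vector, rad) and "tvec" (3), from world to camera coordinates, as OpenCV has them. Camera axes: x right, y down, z forward; pixel columns grow to the right and rows downward; lengths in m; the calibration is good to about 2 mm. A picture is of the moment at which its call begins: read the wrist's pose just before it. camera_info takes no time and is no camera call; for the wrist camera it gives the pose at the moment of the call.
- r.hand_in(): hands the job in; it is judged then, once.
Trained networks look in the newest picture that a camera, given by its name, has taken for a name from the list of things; names that differ only in an ending like _2 or _b are one class to them, and where a whole thing is asked for, a point or a joint stands for the part that bears it (a point fixed in the world has none). Each returns a list of dicts, best first, with "confidence" (0 to 1); they miss things now and then, are a little off and sometimes report something else, mostly with a low value. They report only what shows in the picture. A call takes as long as a camera call. They do not tell look-alikes from the thing itself.
- r.look_for(camera, thing): "rect" ([left, top, width, height] in pixels, round what is visible of it).
- r.cut_out(camera, thing): "mask" (384x512 bool, what is visible of it) and "rect" ([left, top, width, height] in pixels, round what is visible of it).
The state is a dict: "time": time; "joint_pos": joint angles; "joint_velocities": joint speeds; "effort": joint torques, N m; "eef_pos": TCP position; "tool_rot": TCP orientation; "force": force on the tool from outside, world axes, zero at the start; "ft_torque": the same for the moment, N m; "opening": finger opening in m; "finger_force": force on a finger pad.
Only numpy, scipy, OpenCV 4.12 (cv2) and the standard library are available. Lean on these libraries where they do the work, as an engineer would, in place of code of your own. Each camera call takes 0.05 s, during which the arm holds its last target. There are 200 camera calls.

### The job

The bowl on the lathe is ready for sanding, so the tool rest has to come off. Swing the black-gripped handle of the post clamp up and well over to the left so that the clamp is fully slack, then lift the tool rest straight up out of its socket until the whole post is well clear (a good 2 cm above the socket), and finish while holding it there in the gripper, level and steady, for me to take. Leave the banjo clamped to the bed, keep off the bowl, and do not disturb the other things lying about.

Things in the scene. Friction and masses are not known exactly. Their poses are not given: they have to be found in the camera images.
- tool_rest: T-shaped dark steel tool rest standing in the banjo, 0.37 to 0.68 kg, balanced about its post. Origin at the foot of the 16 mm round post; z up the post, y along the bar. Collar z = 50 to 62 mm, 32 mm wide, sits on the socket; stem to 80 mm; flat-sided bar z = 80 to 106 mm, 14 mm thick (x), 150 mm long (y), with a 12 mm rod on top to z = 113 mm. Post 50 mm deep in the socket, 1 mm play.
- bar_centre (a point): Middle of the tool rest's bar, on its post axis, 93 mm above the post's foot and 20 mm below the top of the rod: the place to grip, fingers closing along the rest's x.
- banjo: Tool-rest base, a dark cast-iron arm fixed across the lathe bed. Origin on the post axis at the height of the bed's top (110 mm above the bench); z up, x along the arm, away from the robot. Its round boss, 44 mm wide, is the socket; boss top at z = 55 mm. The arm lies at x = 20 to 217 mm, 66 mm wide, up to z = 35 mm.
- socket (a point): Centre of the mouth of the socket, on top of the boss.
- post_clamp (a joint): Post clamp on the robot's side of the boss: steel arm with black grip 16 mm thick, 80 mm from pivot to tip, turning about the banjo's x. 0: tightest, leaning 0.6 rad from upright to the right (banjo -y). Grows as it goes up and over to the left (+y): left lean = value - 0.6. Starts at 0 to 0.3, holds the post; fully slack from 1.0; stop at 1.75. Stiff, about 5 N at the grip; stays where left.
- clamp_pivot (a point): Point on the post clamp's axis (the banjo's x) in the middle of the handle's thickness, 50 mm in front of the post axis (banjo -x) and 28 mm above the bed's top.
- handle_tip (a point): Free end of the post clamp's handle; moves with it.
- handle_mid (a point): Middle of the post clamp handle's black grip, 55 mm from the pivot; moves with it.
- bed_clamp (a joint): Angle of the lever that clamps the banjo to the bed, low on the right of the boss, hanging down to the right, its grip lower than the bed. Leave it at 0.
- bed_clamp_tip (a point): Free end of the bed clamp lever.
- lathe: The bench lathe, fixed. Origin on the bench under the middle of the bed; bed along y, 880 mm long, x = -75 to 75 mm, top at z = 110 mm. Headstock at y = 220 to 410 mm, up to z = 320 mm; tailstock at y = -280 to -410 mm, up to z = 283 mm, its centre reaching to y = -229 mm; lathe axis at z = 235 mm.
- bowl: Chuck with the turned bowl, fixed to the headstock; its origin is the lathe's. It lies about the lathe axis from y = 190 mm to the bowl's mouth at y = 48 mm, largest radius 75 mm, so it spans x = -75 to 75 mm and z = 160 to 310 mm.
- wax_tin: Round metal tin, 64 mm diameter, 40 mm high, on the bed by the tailstock. Origin under its centre.
- sanding_block: Cork block 40 x 75 x 28 mm on the bed under the bowl. Origin under its centre.
- chuck_key: T-shaped steel key, 105 mm long, 12 mm thick, lying on the headstock.
- gouge: Turning gouge lying on the bench in front of the lathe, about 450 mm long, 28 mm thick; origin at the ferrule, blade along its x.
- skew: Skew chisel lying on the bench in front of the lathe, about 400 mm long, 28 mm thick; origin at the ferrule, blade along its x.
- callipers: Steel outside callipers with bowed legs lying on the bench, about 115 x 75 mm, 12 mm thick; origin at the joint of the legs.
- glue_bottle: White bottle, 54 mm diameter, 130 mm high, on the bench in front of the headstock. Origin under its centre.
Not all that is in view belongs to the job. Of the things like the tool_rest, leave any that is yellow; of the rest the larger one is meant.

How it is judged:
On the way, in this order (a step that is already met when the one before it is completed fails the run):
1. the post clamp is swung over and fully slack, the rest still down in its socket (value of joint post_clamp above 1 rad and z of tool_rest in the frame of banjo below 0.02 m), for 0.1 s.
2. the tool rest's post is lifted clear of the socket by the fingers (z of tool_rest in the frame of banjo above 0.07 m and contact force between tool_rest and the fingers above 1 N), for 0.1 s.
At the end, for the whole second after the job is handed in: The tool rest is held by the gripper's fingers and by nothing else, the foot of its post at least 15 mm above the mouth of the socket, its post within 0.12 rad of upright (bar level), slower than 20 mm/s and 0.15 rad/s; the post clamp is left slack (above 0.9 rad) (all of step 2 and angle between tool_rest's own z axis and vertical below 0.12 rad and linear speed of tool_rest below 0.02 m/s and angular speed of tool_rest below 0.15 rad/s and contact force between tool_rest and banjo below 0.2 N and contact force between tool_rest and lathe below 0.2 N and value of joint post_clamp above 0.9 rad); the arm keeps its last pose, push and grip.
It fails at once if the tool rest is dragged up while its clamp is still tight (z of tool_rest in the frame of banjo above 0.02 m and value of joint post_clamp below 0.7 rad).
It fails at once if the tool rest is tipped over (angle between tool_rest's own z axis and vertical above 0.5 rad).
It fails at once if the banjo's bed clamp is turned (value of joint bed_clamp above 0.2 rad or value of joint bed_clamp below -0.2 rad).
It fails at once if the bowl is knocked (contact force between bowl and the arm above 3 N or contact force between bowl and the fingers above 3 N or contact force between bowl and tool_rest above 3 N).
It fails at once if a bystander is disturbed (distance of any of wax_tin, sanding_block, chuck_key, gouge, skew, callipers, glue_bottle from where it was at the start of the episode above 0.03 m).
It also fails if it takes over 51 s, if anything falls off the work surface, if the arm or the gripper's body presses on something with over 40 N, if the wrist force passes 120 N, or if a joint passes its speed limit or range.

## Working session

There is one attempt and no reset: what is moved stays moved. The work goes in short steps, Python scripts to look and compute and a shell command to move; the robot and the scene stay as the last step left them, time stands still between calls to the robot, and variables do not carry over. Pictures are saved under pics/ and viewed, at most 10 in all, crops included, and the job is handed in when it is done.

```bash
mkdir -p pics; ls
python3 - <<'E'
from station import r
import cv2,numpy as np
s=r.observe(); print(s)
for c in("side","top"):
    im=r.capture(c); cv2.imwrite(f"pics/{c}0.png",cv2.resize(im[:,:,::-1],(768,576)))
    i=r.camera_info(c); print(c,i)
    for t in("tool_rest","banjo","post_clamp","handle_tip","bowl","wax_tin","glue_bottle","bed_clamp"):
        print(t,[(d["rect"],round(d["confidence"],2)) for d in r.look_for(c,t)])
E
```

```text
pics
{'time': 0.0, 'joint_pos': array([-1.22358972,  0.33289382, -0.06470038,  1.46097486,  0.02162503,
        1.34990992, -0.08849964]), 'joint_velocities': array([ 0.00038786,  0.00037626, -0.00169563,  0.00201742,  0.00017188,
       -0.00076095,  0.00048522]), 'effort': array([-1.82952550e-05, -6.23256326e+01,  2.47630145e-02, -3.89903712e+01,
       -6.13359734e-02,  3.99120210e-02,  1.52843377e-04]), 'eef_pos': array([0.22576433, 0.58236278, 0.22172424]), 'tool_rot': array([-3.14010608e+00,  9.46503187e-05,  2.77181403e+00]), 'force': array([-0.20704883, -0.56477707,  0.70345856]), 'ft_torque': array([-0.05322918,  0.02850319, -0.05058023]), 'finger_force': 0.0, 'opening': 0.08709221397583791}
side {'vfov': 55.1142505258691, 'cx': 249.90949054532175, 'cy': 193.73675352520354, 'rvec': array([ 2.30886695, -0.24638409,  0.106656  ]), 'tvec': array([-0.49417685,  0.26476362,  1.19692072])}
tool_rest [([239.8, 199.5, 29.3, 39.4], 0.93), ([156.3, 344.8, 61.8, 26.7], 0.82), ([182.1, 281.6, 30.9, 18.9], 0.76)]
banjo [([235.8, 215.3, 85.5, 67.8], 0.84)]
post_clamp []
handle_tip [([233.
[... 175 characters left out ...]
9.8, 31.2, 37.4], 0.69)]
bed_clamp [([236.2, 248.1, 13.1, 37.9], 0.74)]
top {'vfov': 51.72140813390582, 'cx': 257.9633276284666, 'cy': 190.2909075565574, 'rvec': array([ 2.163467  , -2.1183743 ,  0.18810616]), 'tvec': array([0.01519955, 0.56081546, 1.42649915])}
tool_rest [([262.8, 191.8, 47.0, 14.7], 0.81), ([360.9, 253.0, 21.6, 44.0], 0.51)]
banjo [([270.2, 143.2, 44.8, 75.7], 0.81)]
post_clamp [([295.7, 216.0, 17.4, 1.2], 0.63), ([210.7, 120.9, 41.1, 43.0], 0.61)]
handle_tip [([281.0, 210.8, 15.3, 5.9], 0.46)]
bowl [([142.6, 236.7, 118.7, 10.5], 0.43)]
wax_tin [([318.2, 144.2, 24.4, 17.4], 0.8)]
glue_bottle [([158.9, 202.5, 19.8, 15.0], 0.73)]
bed_clamp [([296.3, 216.8, 17.5, 5.8], 0.47)]
```

View pics/side0.png

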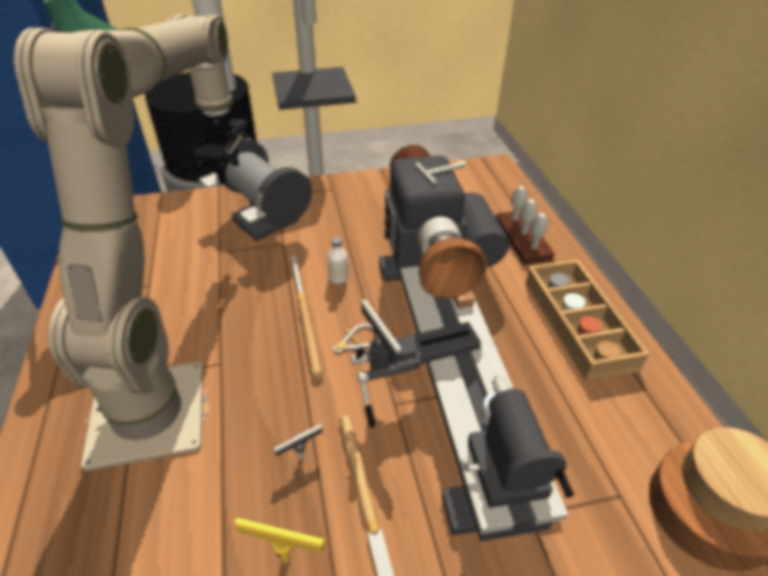

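View pics/top0.png

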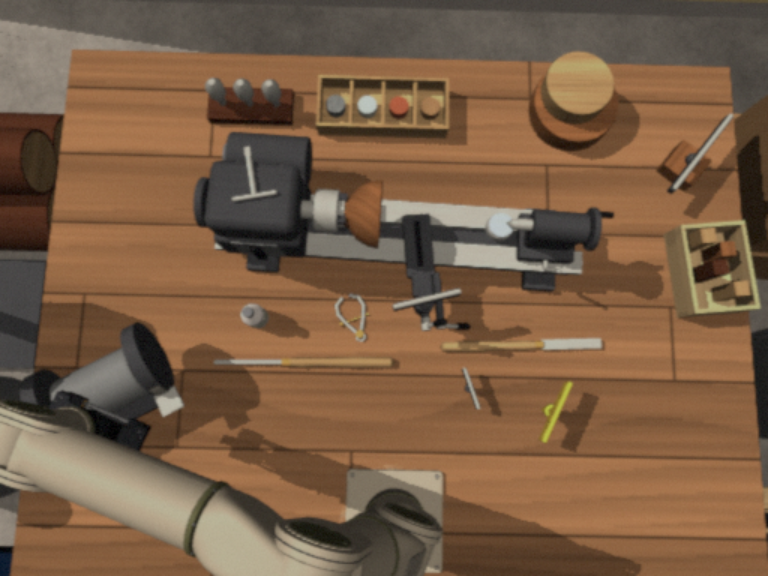

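The candidates, in side-view pixels at 768x576:
- The dark rest in the banjo at (382,325).
- A small dark one lying at (298,440).
- A yellow one at (280,535).

The one in the banjo is the larger of those that aren't yellow, so it's the one meant. I'll confirm that with an enlarged crop.

Run:
```python
from station import r
import cv2,numpy as np
a=r.capture("side")[190:310,205:305,::-1]; b=r.capture("top")[135:235,245:345,::-1]
im=np.hstack([cv2.resize(a,(333,400),interpolation=2),cv2.resize(b,(400,400),interpolation=2)])
cv2.imwrite("pics/crop.png",im)
```

```text
(no output)
```

View pics/crop.png

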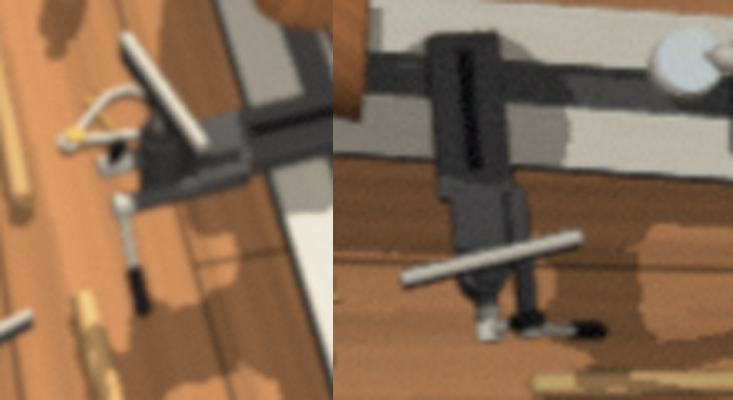

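The crop confirms it. The dark rest stands in the banjo, with its bar ends at top-view pixels (262.5,204.5) and (306.8,194.5). The post-clamp hub is at (284,216), with a black grip leaning right. The bed clamp's lever hangs lower right.

```bash
cat > h.py <<'E'
import numpy as np,cv2
from scipy.spatial.transform import Rotation as R
def K(i): f=192/np.tan(np.radians(i["vfov"]/2)); return np.array([[f,0,i["cx"]],[0,f,i["cy"]],[0,0,1]])
def Rt(i): return cv2.Rodrigues(np.array(i["rvec"]))[0],np.array(i["tvec"])
def proj(i,P): return cv2.projectPoints(np.array(P,float).reshape(-1,3),np.array(i["rvec"]),np.array(i["tvec"]),K(i),None)[0].reshape(-1,2)
def atz(i,p,z):
    A,t=Rt(i); c=-A.T@t; d=A.T@np.linalg.solve(K(i),[p[0],p[1],1]); return c+d*(z-c[2])/d[2]
def tri(i,p,j,q):
    P=[K(k)@np.column_stack(Rt(k)) for k in(i,j)]
    X=cv2.triangulatePoints(P[0],P[1],np.array(p,float),np.array(q,float)).ravel(); return X[:3]/X[3]
E
python3 - <<'E'
from station import r
from h import *
T=r.camera_info("top");S=r.camera_info("side")
a=(262.5,204.5);b=(306.75,194.5);sa=(243.1,201.4);sb=(265.9,233.5)
print(tri(T,a,S,sa),tri(T,b,S,sb))
A=atz(T,a,.225);B=atz(T,b,.225);print(A,B,np.linalg.norm(A-B),(A+B)/2,'bar yaw',np.arctan2(*(A-B)[[1,0]]))
print('hub',atz(T,(283.75,216.25),.138),'tip?',atz(T,(294,215),.2))
print('slot far end',atz(T,(277,145),.145), 'arm near',atz(T,(281,186),.145))
print('tip tri',tri(T,(294,215),S,(240.5,234)))
E
```

```text
[0.48585121 0.01297561 0.22177128] [ 0.52171241 -0.13061878  0.22512695]
[0.48438874 0.01311155 0.225     ] [ 0.52034339 -0.13049228  0.225     ] 0.14803647540001935 [ 0.50236606 -0.05869037  0.225     ] bar yaw 1.8161268645686304
hub [ 0.45640873 -0.06279708  0.138     ] tip? [ 0.45503178 -0.09180269  0.2       ]
slot far end [ 0.70760838 -0.03603475  0.145     ] arm near [ 0.56084182 -0.05171924  0.145     ]
tip tri [ 0.45655012 -0.09230509  0.19575492]
```

```bash
cat >> h.py <<'E'
def go(r,pos,yaw=None):
    s=r.observe(); A=R.from_euler('xyz',s["tool_rot"]); 
    B=R.from_euler('xyz',[np.pi,0,s["tool_rot"][2] if yaw is None else yaw])
    print('at',s["eef_pos"].round(4),s["tool_rot"].round(3),'travel',(A.inv().apply(np.array(pos)-s["eef_pos"])/.25).round(3),'turn',((A.inv()*B).as_rotvec()/np.radians(120)).round(3))
E
python3 - <<'E'
from station import r
from h import *
T=r.camera_info("top")
print('bowl mouth near/far',atz(T,(251,163),.235),atz(T,(252,123),.235),'bed edges',atz(T,(320,142),.11),atz(T,(320,178),.11))
go(r,(.41,.35,.44),1.816)
E
```

```text
bowl mouth near/far [0.61899929 0.05341534 0.235     ] [0.75545429 0.05320866 0.235     ] bed edges [ 0.73260492 -0.19423524  0.11      ] [ 0.59926223 -0.193488    0.11      ]
at [0.2258 0.5828 0.2226] [ 3.141 -0.     2.772] travel [-1.023 -0.602 -0.87 ] turn [ 0.    -0.     0.456]
```

```bash
python3 -m jog '{"claw":[-1,-1,-1,0,0,1,1,1,1,1],"travel":[[0,0,-0.16],[0,0,-0.32],[0,0,-0.48],[0,0,-0.64],[0,0,-0.8],[0,0,-0.88],[0,0,-0.88],[0,0,-0.88],[0,0,-0.88],[0,0,-0.88]],"turn":[[0,0,0],[0,0,0],[0,0,0],[0,0,0.05],[0,0,0.1],[0,0,0.15],[0,0,0.2],[0,0,0.25],[0,0,0.3],[0,0,0.35]]}' 10; python3 -c "
from station import r
from h import *
go(r,(.42,.30,.44),1.816);go(r,(.45,.05,.44),1.816)"
```

```text
time: 1.83
eef_pos: [0.2258, 0.5828, 0.4426]
tool_rot: [3.142, -0.0, 2.034]
force: [-0.4, 0.3, 0.4]
opening: 0.0484
finger_force: 0.0
at [0.2258 0.5828 0.4426] [ 3.142 -0.     2.034] travel [-1.359  0.19   0.01 ] turn [ 0.    -0.     0.104]
at [0.2258 0.5828 0.4426] [ 3.142 -0.     2.034] travel [-2.307 -0.149  0.01 ] turn [ 0.    -0.     0.104]
```

```bash
python3 -m jog '{"claw":[1,1,1,1,1,1,1,1,1,1],"travel":[[-0.12,0.05,0],[-0.24,0.1,0],[-0.36,0.15,0],[-0.48,0.19,0],[-0.6,0.19,0],[-0.72,0.19,0],[-0.84,0.19,0],[-0.96,0.19,0],[-1,0.19,0],[-1,0.19,0]],"turn":[[0,0,0],[0,0,0],[0,0,0.02],[0,0,0.04],[0,0,0.06],[0,0,0.08],[0,0,0.1],[0,0,0.104],[0,0,0.104],[0,0,0.104]]}' 10; python3 -c "
from station import r
from h import *
go(r,(.45,.10,.44),1.816);go(r,(.45,-.155,.44),1.816)"
```

```text
time: 2.67
eef_pos: [0.3829, 0.3783, 0.4435]
tool_rot: [3.14, -0.001, 1.816]
force: [-0.3, 0.1, 0.0]
opening: 0.0006
finger_force: 0.0
at [0.3829 0.3783 0.4435] [ 3.140e+00 -1.000e-03  1.816e+00] travel [-1.145 -0.01   0.013] turn [ 0.001 -0.     0.   ]
at [0.3829 0.3783 0.4435] [ 3.140e+00 -1.000e-03  1.816e+00] travel [-2.135 -0.258  0.012] turn [ 0.001 -0.     0.   ]
```

```bash
python3 -m jog '{"claw":[1,1,1,1,1,1,1,1,1,1],"travel":[[-0.14,0,0],[-0.28,0,0],[-0.42,0,0],[-0.56,0,0],[-0.7,0,0],[-0.84,0,0],[-1,0,0],[-1,0,0],[-1,0,0],[-1,0,0]],"turn":[[0,0,0],[0,0,0],[0,0,0],[0,0,0],[0,0,0],[0,0,0],[0,0,0],[0,0,0],[0,0,0],[0,0,0]]}' 10;python3 -m jog '{"claw":[1,1,1,1,1,1,1,1,1,1],"travel":[[-0.14,-0.03,0],[-0.28,-0.06,0],[-0.42,-0.1,0],[-0.56,-0.13,0],[-0.7,-0.16,0],[-0.84,-0.2,0],[-1,-0.24,0],[-1,-0.24,0],[-1,-0.24,0],[-1,-0.24,0]],"turn":[[0,0,0],[0,0,0],[0,0,0],[0,0,0],[0,0,0],[0,0,0],[0,0,0],[0,0,0],[0,0,0],[0,0,0]]}' 10
python3 - <<'E'
from station import r
from h import *
go(r,(.45,-.14,.22),1.816)
im=r.capture("wrist");i=r.camera_info("wrist")
cv2.imwrite("pics/w1.png",cv2.resize(im[:,:,::-1],(768,576)))
for t in("tool_rest","handle_mid","banjo","handle_tip"): print(t,[(np.round(d["rect"]),round(d["confidence"],2)) for d in r.look_for("wrist",t)])
pv=np.array([.4533,-.0637,.138]);u=np.array([-.1,.995,0]);
for L in(-.6,-.43,-.3): print(L,proj(i,pv+.08*(np.sin(L)*u+np.array([0,0,np.cos(L)])))*1.5)
print(proj(i,[pv,(.503,-.0587,.228)])*1.5)
E
```

```text
time: 3.5
eef_pos: [0.4427, 0.1403, 0.4425]
tool_rot: [-3.142, -0.0, 1.823]
force: [-0.8, 0.2, 0.3]
opening: 0.0003
finger_force: 0.0
time: 4.33
eef_pos: [0.4473, -0.1162, 0.4424]
tool_rot: [-3.141, 0.0, 1.824]
force: [0.1, 0.1, 0.3]
opening: 0.0006
finger_force: 0.0
at [ 0.4473 -0.1162  0.4424] [-3.141  0.     1.824] travel [-0.095 -0.013  0.89 ] turn [-0.     0.     0.004]
tool_rest [(array([294.,  54.,  29., 135.]), 0.81), (array([ 69., 234.,  65.,  26.]), 0.77), (array([132., 153.,  65.,  15.]), 0.62)]
handle_mid [(array([259., 107.,  23.,  43.]), 0.58)]
banjo [(array([252., 106., 207.,  77.]), 0.61)]
handle_tip [(array([259., 106.,  22.,  47.]), 0.82), (array([274.,   0.,  69.,  38.]), 0.41)]
-0.6 [[389.47152244 237.81213083]]
-0.43 [[392.07602338 224.74908303]]
-0.3 [[394.23217877 213.25135162]]
[[395.54216179 177.47475712]
 [465.73919866 194.53416412]]
```

View pics/w1.png

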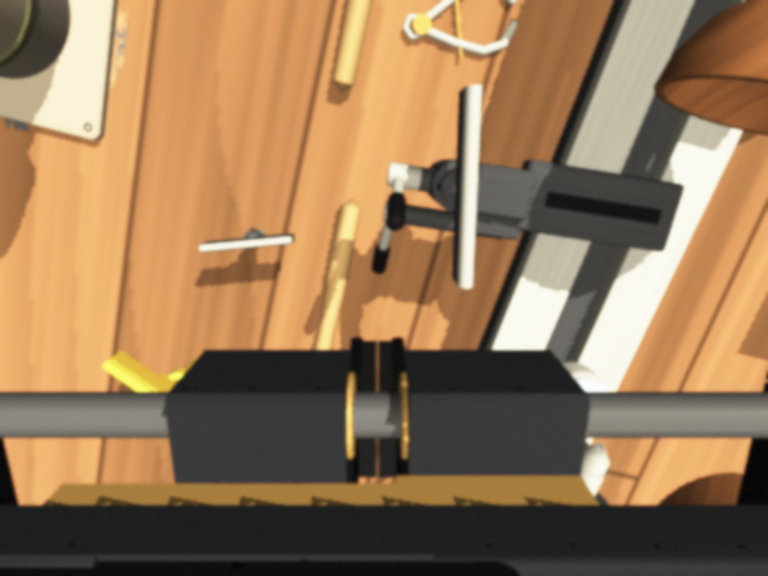

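The wrist view (768x576) shows the bar's ends at (474,87) and (465,288), the clamp hub at (398,176), and the black post-clamp grip end-on at (397,212). The bed-clamp lever lies below it, at (380,265). All of this fits my estimate.

Run:
```python
from station import r
from h import *
i=r.camera_info("wrist")
A=atz(i,(474/1.5,87/1.5),.225);B=atz(i,(465.5/1.5,287/1.5),.225);print(A,B,np.linalg.norm(A-B),(A+B)/2,np.arctan2(*(A-B)[[1,0]]))
print('hub',atz(i,(398/1.5,176/1.5),.138),'grip',atz(i,(397/1.5,212/1.5),.20))
go(r,(.453,-.137,.24))
```

```text
[0.48652259 0.01394265 0.225     ] [ 0.52487895 -0.12935591  0.225     ] 0.14834313984422823 [ 0.50570077 -0.05770663  0.225     ] 1.8323328239310595
hub [ 0.45497063 -0.06291086  0.138     ] grip [ 0.45831266 -0.0883513   0.2       ]
at [ 0.447  -0.117   0.4424] [-3.141  0.     1.823] travel [-0.083  0.004  0.81 ] turn [-0.  0. -0.]
```

```bash
python3 -m jog '{"claw":[1,1,1,1,1,1,1,1,1,1],"travel":[[-0.05,0,0.1],[-0.095,0,0.22],[-0.095,0.005,0.34],[-0.095,0.005,0.46],[-0.095,0.005,0.58],[-0.095,0.005,0.7],[-0.095,0.005,0.82],[-0.095,0.005,0.94],[-0.095,0.005,1],[-0.095,0.005,1]],"turn":[[0,0,0],[0,0,0],[0,0,0],[0,0,0],[0,0,0],[0,0,0],[0,0,0],[0,0,0],[0,0,0],[0,0,0]]}' 10
python3 - <<'E'
from station import r
from h import *
go(r,(.459,-.14,.176)); go(r,(.451,-.045,.176))
E
```

```text
time: 5.42
eef_pos: [0.452, -0.14, 0.1895]
tool_rot: [-3.137, -0.001, 1.822]
force: [-0.7, 0.1, -0.1]
opening: 0.0007
finger_force: 0.0
at [ 0.452  -0.14    0.1895] [-3.137e+00 -1.000e-03  1.822e+00] travel [-0.007  0.028  0.054] turn [-0.002 -0.001  0.   ]
at [ 0.452  -0.14    0.1895] [-3.137e+00 -1.000e-03  1.822e+00] travel [0.369 0.091 0.054] turn [-0.002 -0.001  0.   ]
```

```bash
python3 -m jog '{"claw":[1,1,1,1,1,1,1,1,1,1],"travel":[[0,0.028,0.052],[0.04,0.035,0.052],[0.08,0.042,0.052],[0.12,0.048,0.052],[0.16,0.055,0.052],[0.2,0.062,0.052],[0.24,0.07,0.052],[0.28,0.076,0.052],[0.3,0.08,0.052],[0.3,0.08,0.052]],"turn":[[0,0,0],[0,0,0],[0,0,0],[0,0,0],[0,0,0],[0,0,0],[0,0,0],[0,0,0],[0,0,0],[0,0,0]]}' 10
python3 - <<'E'
from station import r
from h import *
go(r,(.451,-.042,.176))
E
```

```text
time: 6.25
eef_pos: [0.4561, -0.0633, 0.1816]
tool_rot: [3.138, 0.002, 1.822]
force: [1.0, -3.8, 3.3]
opening: 0.0007
finger_force: 2.2
at [ 0.4561 -0.0633  0.1816] [3.138e+00 2.000e-03 1.822e+00] travel [0.088 0.001 0.022] turn [0.002 0.001 0.   ]
```

```bash
python3 -m jog '{"claw":[1,1,1,1,1,1,1,1,1,1],"travel":[[0.02,0,0],[0.05,0,0.01],[0.07,0,0.02],[0.09,0,0.02],[0.11,0,0.02],[0.12,0.005,0.02],[0.12,0.005,0.02],[0.12,0.005,0.02],[0.12,0.005,0.02],[0.12,0.005,0.02]],"turn":[[0,0,0],[0,0,0],[0,0,0],[0,0,0],[0,0,0],[0,0,0],[0,0,0],[0,0,0],[0,0,0],[0,0,0]]}' 10
python3 - <<'E'
from station import r
from h import *
go(r,(.451,-.14,.45))
E
```

```text
time: 7.08
eef_pos: [0.4495, -0.0342, 0.1758]
tool_rot: [3.139, 0.001, 1.821]
force: [2.4, -3.5, 4.5]
opening: 0.0
finger_force: 3.4
at [ 0.4495 -0.0342  0.1758] [3.139e+00 1.000e-03 1.821e+00] travel [-0.412 -0.096 -1.097] turn [0.001 0.    0.   ]
```

```bash
python3 -m jog '{"claw":[1,1,1,1,1,0,0,0,0,0],"travel":[[-0.06,0,0],[-0.12,0,-0.08],[-0.15,0,-0.2],[-0.15,0,-0.32],[-0.15,0,-0.46],[-0.15,0.1,-0.6],[-0.15,0.187,-0.7],[-0.15,0.187,-0.8],[-0.15,0.187,-0.8],[-0.15,0.187,-0.8]],"turn":[[0,0,0],[0,0,0],[0,0,0],[0,0,0],[0,0,0],[0,0,0],[0,0,0],[0,0,0],[0,0,0],[0,0,0]]}' 10
python3 - <<'E'
from station import r
from h import *
go(r,(.504,-.058,.20))
im=r.capture("wrist");i=r.camera_info("wrist")
a=im; b=r.capture("side")[180:300,195:295]
cv2.imwrite("pics/w2.png",np.hstack([cv2.resize(a,(512,384)),cv2.resize(b,(288,384))])[:,:,::-1][:,:800])
for t in("tool_rest","handle_mid"): print(t,[(np.round(d["rect"]),round(d["confidence"],2)) for d in r.look_for("wrist",t)])
E
```

```text
time: 7.92
eef_pos: [0.5033, -0.058, 0.3752]
tool_rot: [3.141, -0.0, 1.822]
force: [0.3, 0.4, -0.3]
opening: 0.0262
finger_force: 0.0
at [ 0.5033 -0.058   0.3752] [ 3.141 -0.     1.822] travel [-0.001  0.002  0.701] turn [ 0. -0. -0.]
tool_rest [(array([  6., 296.,  61.,  34.]), 0.94), (array([ 72., 185.,  75.,  21.]), 0.73), (array([240.,  93.,  27., 157.]), 0.69)]
handle_mid [(array([200., 100.,  28.,  64.]), 0.72)]
```

View pics/w2.png

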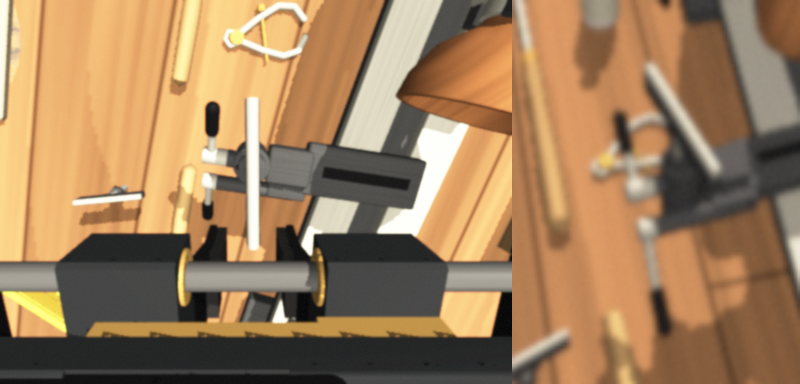

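The handle now leans well left, with its grip at (212,115) and the hub at (210,157). The bed clamp is unchanged. The bar runs from (253,98) to (254,248).

Run:
```python
from station import r
from h import *
i=r.camera_info("wrist")
A=atz(i,(252.7,98),.225);B=atz(i,(254,248),.225);c=(A+B)/2;print(A,B,np.linalg.norm(A-B),c,np.arctan2(*(A-B)[[1,0]]))
pv=np.array([.4545,-.063,.138]);u=np.array([-.1,.995,0]);
for L in(.4,.6,.8,.95,1.1): print(L,proj(i,pv+.08*(np.sin(L)*u+np.array([0,0,np.cos(L)]))))
go(r,(.504,-.058,.191),1.826)
```

```text
[0.48620522 0.01526949 0.225     ] [ 0.52452846 -0.12765858  0.225     ] 0.1479766982181127 [ 0.50536684 -0.05619455  0.225     ] 1.832763968349281
0.4 [[205.88977427 137.70981673]]
0.6 [[208.54497981 122.67933613]]
0.8 [[211.23591417 109.74809134]]
0.95 [[213.17200539 101.86240773]]
1.1 [[214.96763805  95.7390988 ]]
at [ 0.5023 -0.0585  0.3736] [-3.140e+00 -1.000e-03  1.821e+00] travel [-0.001  0.008  0.73 ] turn [-0.001 -0.    -0.002]
```

```bash
python3 -m jog '{"claw":[-0.4,-0.4,-0.4,-0.4,-0.4,-0.4,-0.4,-0.4,-0.4,-0.4],"travel":[[0,0.01,0],[0,0.01,0],[0,0.01,0.05],[0,0.01,0.15],[0,0.01,0.27],[0,0.01,0.39],[0,0.01,0.51],[0,0.01,0.63],[0,0.01,0.73],[0,0.01,0.73]],"turn":[[0,0,-0.003],[0,0,-0.003],[0,0,-0.003],[0,0,-0.003],[0,0,-0.003],[0,0,-0.003],[0,0,-0.003],[0,0,-0.003],[0,0,-0.003],[0,0,-0.003]]}' 10; python3 -m jog '{"claw":[0,0.2,0.3,0.4,0.5,0.6,0.7,0.8,0.9,1],"travel":[[0,0,0],[0,0,0],[0,0,0],[0,0,0],[0,0,0],[0,0,0],[0,0,0],[0,0,0],[0,0,0],[0,0,0]],"turn":[[0,0,0],[0,0,0],[0,0,0],[0,0,0],[0,0,0],[0,0,0],[0,0,0],[0,0,0],[0,0,0],[0,0,0]]}' 35
```

```text
time: 8.95
eef_pos: [0.5025, -0.0578, 0.1875]
tool_rot: [-3.134, -0.001, 1.827]
force: [-1.2, 0.2, 0.7]
opening: 0.0606
finger_force: 0.0
time: 9.78
eef_pos: [0.5049, -0.0582, 0.192]
tool_rot: [-3.141, -0.0, 1.827]
force: [-4.1, 0.3, 3.6]
opening: 0.0142
finger_force: 35.0
```

```bash
python3 -m jog '{"claw":[1,1,1,1,1,1,1,1,1,1],"travel":[[0,-0.003,0],[0,-0.005,0],[0,-0.005,-0.01],[0,-0.005,-0.02],[0,-0.005,-0.03],[0,-0.005,-0.04],[0,-0.005,-0.06],[0,-0.005,-0.08],[0,-0.005,-0.1],[0,-0.005,-0.12]],"turn":[[0,0,0],[0,0,0],[0,0,0],[0,0,0],[0,0,0],[0,0,0],[0,0,0],[0,0,0],[0,0,0],[0,0,0]]}' 50
```

```text
time: 10.62
eef_pos: [0.5043, -0.0584, 0.2227]
tool_rot: [3.141, -0.0, 1.827]
force: [1.0, 0.4, -6.1]
opening: 0.0138
finger_force: 50.0
```

```bash
python3 -m jog '{"claw":[1,1,1,1,1,1,1,1,1,1],"travel":[[0,0,-0.03],[0,0,-0.06],[0,0,-0.09],[0,0,-0.12],[0,0,-0.15],[0,0,-0.18],[0,0,-0.21],[0,0,-0.24],[0,0,-0.25],[0,0,-0.25]],"turn":[[0,0,0],[0,0,0],[0,0,0],[0,0,0],[0,0,0],[0,0,0],[0,0,0],[0,0,0],[0,0,0],[0,0,0]]}' 50;  python3 -m jog '{"claw":[1,1,1,1,1,1,1,1,1,1],"travel":[[0,0,0],[0,0,0],[0,0,0],[0,0,0],[0,0,0],[0,0,0],[0,0,0],[0,0,0],[0,0,0],[0,0,0]],"turn":[[0,0,0],[0,0,0],[0,0,0],[0,0,0],[0,0,0],[0,0,0],[0,0,0],[0,0,0],[0,0,0],[0,0,0]]}' 50
python3 - <<'E'
from station import r
from h import *
a=r.capture("wrist"); b=r.capture("side")[150:310,195:315]
cv2.imwrite("pics/w3.png",np.hstack([cv2.resize(a,(512,384)),cv2.resize(b,(288,384))])[:,:,::-1])
E
```

```text
time: 11.45
eef_pos: [0.5045, -0.0584, 0.2853]
tool_rot: [3.14, -0.0, 1.827]
force: [-0.0, -0.0, -4.4]
opening: 0.0138
finger_force: 50.0
time: 12.28
eef_pos: [0.5042, -0.0584, 0.2845]
tool_rot: [3.142, -0.0, 1.827]
force: [0.6, 0.5, -5.3]
opening: 0.0134
finger_force: 50.0
```

View pics/w3.png

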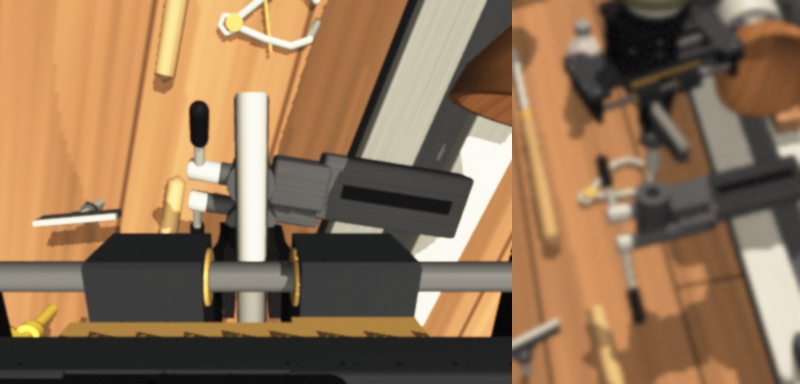

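The rest hangs level in the fingers, its bar at (252,200) in the wrist view. Its post is out of the socket, whose mouth shows empty in the side crop at about (655,190). The handle is still over to the left.

```bash
python3 -c "
from station import r
print(r.hand_in())"
```

```text
the job is handed in; nothing more can be done
None
```

I swung the post clamp fully slack, to about 1.5 rad, and lifted the tool rest out; I handed in with it held level in the gripper, the foot of its post about 4 cm above the socket, though no verdict came back.

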